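# Fetch the spice caddy with the pull hook

## Robot

A 6-joint arm with a two-finger parallel gripper is mounted at the origin on a cart in front of the work surface, level with it; the furniture and walls round the work are solid. World frame = base frame: x ahead of the robot, y to its left, z up, the work surface at z = 0. Lengths are in m, angles in rad, forces in N, time in s.
With the tool pointing down it reaches from about 0.425 to 1.125 m from the base axis. Payload 14.9 kg.
Tool frame: the origin (TCP) lies at the very end of the fingers, on their centre line; the grasp point (between the pads) lies 19 mm behind it; z points along the fingers, y is the line along which they close (so a half turn about z gives the same grasp; the last joint's range is limited). The gripper opens to 91 mm and grips with 3 to 60 N. Pads are 32 mm wide; open, the fingers measure 118 mm over their backs; the gripper's body (76 mm by 178 mm) begins 60 mm behind the grasp point.
Start: joints at [-1.14, 0.379, 1.734, -0, 1.028, -0.033], TCP at [0.313, -0.626, 0.214] pointing down, gripper open.
Joint ranges: [-2.77, 2.77], [-0.74, 2.19], [0, 2.66], [-1.06, 4.2], [0.31, 2.87], [-3.08, 3.08]. Speed limits (rad/s): [1.89, 1.89, 2.39, 3.14, 3.14, 3.14].

## Interface

Orientations are given as a 3x3 rotation matrix whose columns are the frame's x, y, z axes.
In Python, from rig import * gives the robot as it stands. The module is installed in compiled form; this text tells all that it offers.
- The arm moves only by the tool play_rows, never from a script. Its argument "motion" is a list of rows, each a list of 5 numbers: the opening, from -1 (shut) to 1 (fully open), then the shift along the tool's x, y, z normalised to -1 to 1, where 1 is 0.75 m, then the turn about the tool's z normalised to -1 to 1, where 1 is 90 degrees. In form: [[hand, x, y, z, turn], ...]. A call has 1 to 20 rows; each row is the pose to reach, as a shift and turn from the pose commanded when the call began, along the tool's axes at that moment; what a row does not reach only later rows make up. A row lasts 1/12 s, in which the tool goes at most 41.7 mm and 7.16 degrees, less where a joint would pass 70% of its speed; a pose out of reach is approached as far as the arm can. A call with a number of a shift or a turn outside -1 to 1 is refused whole. A call with a gripper value outside its range is refused whole. The fingers move at their own pace and stop on an object; "grip_force" is the grip in N (left out, the last holds). Time passes only in rows, so rows that repeat a pose let the fingers close. It gives the time, the measured TCP pose, the force, the opening and the grip force at its end, in the units of the state.
- get_state(): the state, without advancing time (a new reading comes with each control period).
- get_image(name): name is "side" or "top" or "wrist"; returns a dict with "color" (384x512x3 uint8, red, green, blue), "fx", "fy", "cx", "cy" (pixels), "D" ([k1, k2, p1, p2, k3] as OpenCV has them; the pictures are not rectified), "R" (3x3) and "t" (3): a world point X has camera coordinates R X + t; the wrist camera has in their place "mount" (4x4, takes a point from camera to tool coordinates, whose origin is the TCP and whose axes are the flange's). Camera axes: x right, y down, z forward; pixel columns grow to the right and rows downward; lengths in m; the calibration is good to about 2 mm. A picture is of the moment at which its call begins: read the wrist's pose just before it. There is no depth.
- job_done(): hands the job in; it is judged then, once.
The state is a dict: "t": time; "qpos": joint angles; "joint_vel": joint speeds; "tau": joint torques, N m; "ee_pos": TCP position; "eef_rot": TCP orientation; "ft_force": force on the tool from outside, world axes, zero at the start; "ft_torque": the same for the moment, N m; "width": finger opening in m; "gripper_force": force on a finger pad.
Only numpy, scipy, OpenCV 4.12 (cv2) and the standard library are available. Lean on these libraries where they do the work, as an engineer would, in place of code of your own. Each camera call takes 0.05 s, during which the arm holds its last target. There are 200 camera calls.

## Task

The spice caddy has been pushed back under the wall cabinet. Take the pull hook from its rest, put its hook down into the caddy's steel loop, and slide the caddy forward over the worktop until its row of jars stands out in front of the wall cabinet; then put the hook back on its rest as it lay before. Touch the caddy and its jars only with the pull hook, keep the caddy on the worktop and the jars standing in it, and leave the other things where they are.

Things in the scene. Friction and masses are not known exactly. Their poses are not given: they have to be found in the camera images.
- caddy: Open light-wood tray, 80 (x) by 170 (y) by 50 mm high, walls and floor 5 mm, three cells in a row along y, a spice jar in each; about 0.5 to 0.65 kg in all; slides under some 2 to 8 N. Origin: centre of its underside (z = 0 on the worktop). Its front, with the loop, faces its own -x.
- loop (a point): Middle of the opening of the caddy's dark steel loop, at [-0.058, 0, 0.042] in the caddy's frame. The loop lies level: an 8 mm round bar standing out from the front wall (x = -0.040), its cross-bar at x = -0.076. The opening is 70 mm along y and 32 mm along x (-0.072 to -0.040), open above and below.
- spice_a: Spice jar with dark lid, 41 mm across, 105 mm tall, standing in the caddy's cell on its +y side, 55 mm from the middle. Origin: centre of its underside; z axis up.
- spice_b: Like spice_a, in the caddy's middle cell.
- spice_c: Like spice_a, in the caddy's cell on its -y side, 55 mm from the middle.
- pull_hook: Pull hook, 195 mm long, 0.12 kg, at first in its rest. Wooden handle (x -0.070 to 0.030, 22 mm wide in y, 20 mm high in z), then a 9 mm steel rod along +x to x = 0.120, bent straight down there (-z) into a prong. Origin: mid-section of the handle at the place to grip, between the rest's forks, within 10 mm of the centre of mass. z up.
- hook_tip (a point): Lower end of the prong of the pull hook, at [0.120, 0, -0.0455] in the pull hook's frame. The prong is 9 mm thick and vertical.
- hook_rest: Fixed dark-wood rest on the draining board (surface 5 mm above the worktop): foot plate 165x64x10 mm, two upright forks 12 mm thick in x, open above: at x = -0.055 under the handle (notch bottom z 0.052, 28 mm wide), at x = 0.075 under the rod (z 0.0575, 18 mm wide); notches flare wider by 12 mm over 18 mm. Origin: on the underside, below the grip place. x: toward the hook end.
- rest_grip (a point): Where the pull hook's origin is when it lies in its rest ([0, 0, 0.062] in the rest's frame).
- rest_tip (a point): Where the pull hook's tip is when it lies in its rest ([0.120, 0, 0.0165] in the rest's frame).
- cabinet_edge (a point): A point on the lower front edge of the fixed wall cabinet: the edge runs along y at x = 0.65, 0.45 m above the worktop. The caddy is far enough forward when its origin is at x below 0.64; about 0.61 brings all the jars out.
- glass_short: Short drinking glass, 84 mm across, 89 mm tall, on the left of the worktop; leave alone. Origin: centre of its underside.
- pepper_mill: Dark wooden pepper mill, 58 mm across, 135 mm tall, on the left; leave alone. Origin: centre of its underside.
- mustard_jar: Jar with red lid, 56 mm across, 85 mm tall, on the left; leave alone. Origin: centre of its underside.
- garlic: Garlic bulb, 55 mm across and tall, on the far left part of the draining board, right of the caddy; leave alone. Origin: centre of its underside.
There are look-alikes about, which are no part of the job. Leave any orange or yellow look-alike of the spice_a alone.

How it is judged:
By the outcome, as a careful person would: the job done as asked, in the order asked, and still so for the second after the job is handed in, with the robot touching nothing.
It also fails if it takes over 61 s, if anything falls off the work surface, if the arm or the gripper's body presses on something with over 40 N, if the wrist force passes 120 N, or if a joint passes its speed limit or range.

## Working session

There is one attempt and no reset: what is moved stays moved. The work goes in short steps, Python scripts to look and compute and a tool call to move; the robot and the scene stay as the last step left them, time stands still between calls to the robot, and variables do not carry over. Pictures are saved under pics/ and viewed, at most 10 in all, crops included, and the job is handed in when it is done.

Besides the shell and the picture viewer there is one more tool, called after "Call:" by a JSON object that holds its "fn" and its "kwargs", one argument or row to a line. play_rows: Moves the arm, as the interface text tells. Scaled input: -1 to 1 covers 0.75 m each way for a shift and 90 degrees each way for a turn. Its arguments: {"type":"object","properties":{"motion":{"type":"array","items":{"type":"array","items":{"type":"number","minimum":-1,"maximum":1}}},"grip_force":{"type":"number"}},"required":["motion"]}

```bash
mkdir -p pics; cat > h.py <<'E'
from rig import *
import numpy as np, cv2
def ray(im,px):
    K=np.array([[im["fx"],0,im["cx"]],[0,im["fy"],im["cy"]],[0,0,1]])
    n=cv2.undistortPoints(np.array([[px]],float),K,np.array(im["D"],float))[0,0]
    d=np.array([n[0],n[1],1.])
    if "mount" in im:
        s=im["_s"]; M=np.array(im["mount"]); Re=np.array(s["eef_rot"])
        return Re@M[:3,3]+np.array(s["ee_pos"]), Re@M[:3,:3]@d
    R=np.array(im["R"]);t=np.array(im["t"])
    return -R.T@t, R.T@d
def onz(im,px,z):
    o,d=ray(im,px); return o+d*(z-o[2])/d[2]
def grab(name,fn):
    s=get_state(); im=get_image(name); im["_s"]=s
    cv2.imwrite("pics/"+fn,cv2.cvtColor(im["color"],cv2.COLOR_RGB2BGR))
    import pickle; pickle.dump(dict(im),open("pics/"+fn+".pkl","wb")); return im
def load(fn):
    import pickle; return pickle.load(open("pics/"+fn+".pkl","rb"))
E
python3 - <<'E'
from h import *
for n in ["top","side","wrist"]:
    im=grab(n,n+"0.png")
    if n!="wrist": print(n,ray(im,(256,192)))
s=get_state();print(s["t"],s["ee_pos"],s["eef_rot"],s["width"],im["mount"])
a=[cv2.imread(f"pics/{n}0.png") for n in ["top","side"]]
E
```

```text
top (array([-0.0344559 ,  0.03930818,  1.2887037 ]), array([ 0.51901632,  0.01129324, -0.85482572]))
side (array([ 0.30503471, -0.98992558,  0.99893867]), array([ 0.21777946,  0.77750943, -0.59025523]))
0.15 [ 0.3130031  -0.62578124  0.21343685] [[ 8.94366454e-01  4.47334900e-01 -3.64495813e-04]
 [ 4.47335047e-01 -8.94366104e-01  7.92441966e-04]
 [ 2.84942474e-05 -8.71785263e-04 -9.99999620e-01]] 0.09130606625392591 [[-9.93804587e-04 -9.58975228e-01 -2.83488139e-01  7.96747937e-02]
 [ 9.99999058e-01 -6.84545156e-04 -1.18996796e-03  4.49227814e-04]
 [ 9.47089364e-04 -2.83489055e-01  9.58975004e-01 -1.70992752e-01]
 [ 0.00000000e+00  0.00000000e+00  0.00000000e+00  1.00000000e+00]]
```

View pics/top0.png

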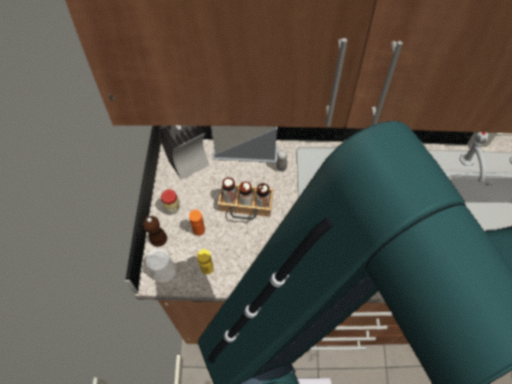

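View pics/side0.png

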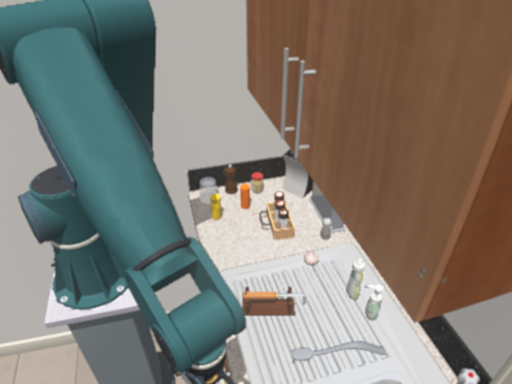

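View pics/wrist0.png

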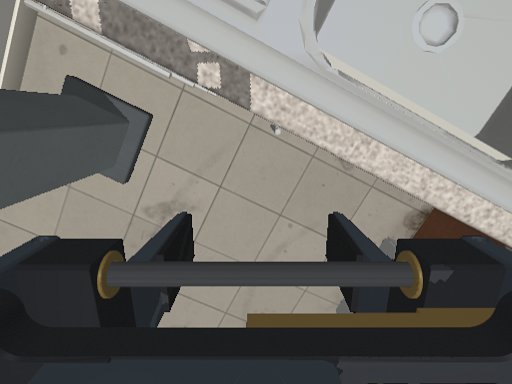

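The top view shows the caddy at about (245,203) with its loop at (241,214). An orange jar at (197,222) and a yellow one at (205,261) are look-alikes. The side view shows the pull hook in its rest, handle (245–278,296) and prong (305,299), with garlic at (311,257). The arm hides the rest in the top view. The wrist view shows only the floor and the counter edge.

```bash
python3 - <<'E'
from h import *
S=load("side0.png");T=load("top0.png")
for px,z in [((246,296),.077),((277,297),.077),((303,297),.072)]: print("side",px,onz(S,px,z).round(3))
for px,z in [((219,207),.05),((271,212),.05),((226,217),.042),((255,218),.042),((229,183),.105),((246,187),.105),((263,188),.105)]: print("top",px,onz(T,px,z).round(3))
for n,im,(x0,y0,x1,y1) in [("cs",S,(190,150,350,350)),("ct",T,(130,130,310,290))]:
    c=cv2.cvtColor(im["color"],cv2.COLOR_RGB2BGR)[y0:y1,x0:x1]; cv2.imwrite(f"pics/{n}.png",cv2.resize(c,None,fx=2.9,fy=2.9,interpolation=cv2.INTER_CUBIC))
a=cv2.imread("pics/cs.png");b=cv2.imread("pics/ct.png")
def crop(im,x0,y0,x1,y1,f): return cv2.resize(cv2.cvtColor(im["color"],cv2.COLOR_RGB2BGR)[y0:y1,x0:x1],None,fx=f,fy=f,interpolation=cv2.INTER_CUBIC)
A=crop(S,235,180,335,330,4);B=crop(T,210,170,300,270,4)
H=np.zeros((600,760,3),np.uint8);H[:A.shape[0],:400]=A;H[:B.shape[0],400:]=B;cv2.imwrite("pics/crop1.png",H)
E
```

```text
side (246, 296) [ 0.473 -0.277  0.077]
side (277, 297) [ 0.561 -0.306  0.077]
side (303, 297) [ 0.638 -0.324  0.072]
top (219, 207) [0.66  0.172 0.05 ]
top (271, 212) [0.645 0.007 0.05 ]
top (226, 217) [0.629 0.149 0.042]
top (255, 218) [0.627 0.057 0.042]
top (229, 183) [0.716 0.14  0.105]
top (246, 187) [0.702 0.086 0.105]
top (263, 188) [0.699 0.033 0.105]
```

View pics/crop1.png

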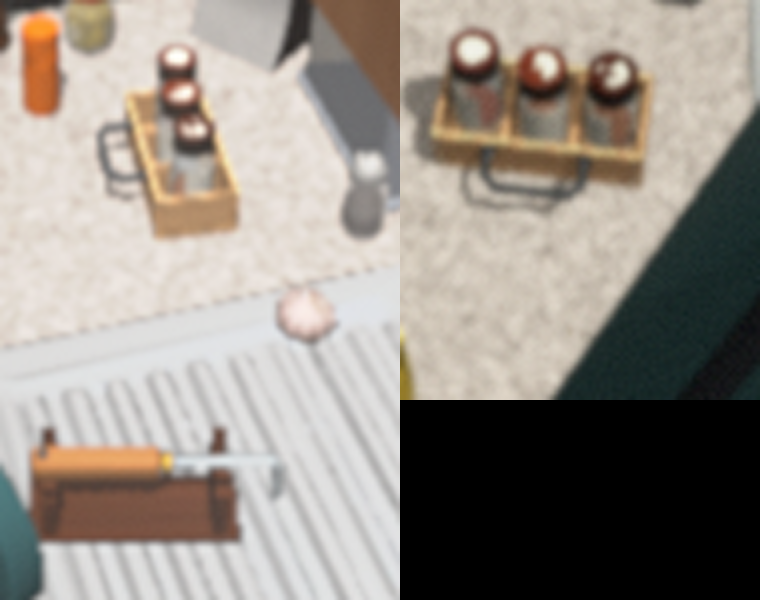

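The crop shows the hook with its handle left end at side px (243,295), ferrule at (276,295) and prong at (304,296). The caddy is turned about -5°, with its loop towards the robot. I'll look at the rest with the wrist camera next.

Call:
{"fn": "play_rows", "kwargs": {
  "motion": [
    [1, 0.4, -0.32, 0, 0.47],
    [1, 0.4, -0.32, 0, 0.47],
    [1, 0.4, -0.32, 0, 0.47],
    [1, 0.4, -0.32, 0, 0.47],
    [1, 0.4, -0.32, 0, 0.47],
    [1, 0.4, -0.32, 0, 0.47],
    [1, 0.4, -0.32, 0, 0.47],
    [1, 0.4, -0.32, 0, 0.47],
    [1, 0.4, -0.32, 0, 0.47],
    [1, 0.4, -0.32, 0, 0.47],
    [1, 0.4, -0.32, 0, 0.47],
    [1, 0.4, -0.32, 0, 0.47],
    [1, 0.4, -0.32, 0, 0.47],
    [1, 0.4, -0.32, 0, 0.47],
    [1, 0.4, -0.32, 0, 0.47],
    [1, 0.4, -0.32, 0, 0.47]
  ]
}}

```text
t: 1.48
ee_pos: [0.4737, -0.278, 0.2139]
eef_rot: [[0.962, -0.272, -0.0], [-0.272, -0.962, 0.0], [-0.0, -0.0, -1.0]]
ft_force: [0.1, 0.1, 0.7]
width: 0.091
gripper_force: 0.0
```

```bash
python3 - <<'E'
from h import *
im=grab("wrist","w1.png"); t=grab("top","top1.png"); sd=grab("side","side1.png")
c=cv2.cvtColor(im["color"],cv2.COLOR_RGB2BGR); c2=cv2.cvtColor(t["color"],cv2.COLOR_RGB2BGR)
H=np.zeros((384,800,3),np.uint8);H[:,:512]=c
B=cv2.resize(c2[165:235,205:300],None,fx=3,fy=3,interpolation=cv2.INTER_CUBIC);H[:210,512:797]=B
cv2.imwrite("pics/v2.png",H)
E
```

```text
(no output)
```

View pics/v2.png

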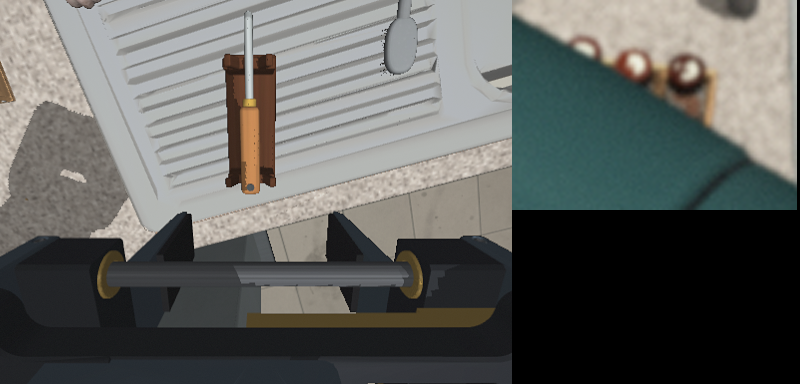

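The wrist view shows the whole hook in its rest: handle end at (251,193), ferrule at (249,101) and bend at (249,12). I'll measure it by colour mask.

```bash
python3 - <<'E'
from h import *
im=load("w1.png"); s=im["_s"]
hsv=cv2.cvtColor(im["color"],cv2.COLOR_RGB2HSV)
m=((hsv[...,0]>8)&(hsv[...,0]<30)&(hsv[...,1]>90)&(hsv[...,2]>110)).astype(np.uint8); m[:60]=0;m[200:]=0;m[:,:230]=0;m[:,280:]=0
ys,xs=np.nonzero(m); print(xs.min(),xs.max(),ys.min(),ys.max())
for y in (110,125,140,160,180): 
    r=xs[ys==y]; p0=onz(im,(r.min()-.5,y),.067); p1=onz(im,(r.max()+.5,y),.067); print(y,r.min(),r.max(),((p0+p1)/2).round(4), np.linalg.norm(p1-p0).round(4))
print("ends",onz(im,((xs[ys==ys.max()]).mean(),ys.max()),.072).round(4),onz(im,((xs[ys==ys.min()]).mean(),ys.min()),.067).round(4))
g=hsv[...,1]; 
for y in (20,30,40,50):
    row=im["color"][y,238:262].sum(1).astype(int); print(y,row//3, onz(im,(249,y),.067).round(4))
print("bend top",onz(im,(249,11),.0715).round(4))
print(s["ee_pos"])
E
```

```text
240 259 76 193
110 240 258 [ 0.5561 -0.2897  0.067 ] 0.0212
125 240 258 [ 0.5405 -0.2851  0.067 ] 0.0215
140 241 259 [ 0.5241 -0.2815  0.067 ] 0.0218
160 241 259 [ 0.5019 -0.2749  0.067 ] 0.0223
180 242 259 [ 0.4786 -0.2687  0.067 ] 0.0216
ends [ 0.4646 -0.2641  0.072 ] [ 0.5915 -0.2934  0.067 ]
20 [181 181 181 181 182 186 126 153 187 213 208 203 189 168  97 180 182 181
 182 181 182 181 182 182] [ 0.6407 -0.3147  0.067 ]
30 [173 170 147 144 121 122 111 148 179 212 209 205 192 176  72 180 183 181
 181 181 181 181 180 181] [ 0.632  -0.3122  0.067 ]
40 [180 181 181 182 183 187 111 143 173 209 211 206 194 177 103 145 146 144
 143 141 141 140 139 139] [ 0.6231 -0.3095  0.067 ]
50 [139 140 140 140 149 155  74 137 168 203 212 210 198 180 109 180 183 182
 181 182 182 182 182 181] [ 0.614  -0.3069  0.067 ]
bend top [ 0.647  -0.3168  0.0715]
[ 0.47369474 -0.27803625  0.21385403]
```

Hook axis heading is -15.8°, the same as the tool. The handle measures 21–22 mm wide as it should, and the grip place is about (0.530, -0.283). I'll go down and grip.

Call:
{"fn": "play_rows", "kwargs": {
  "motion": [
    [1, 0.074, -0.014, 0, 0],
    [1, 0.074, -0.014, 0.06, 0],
    [1, 0.074, -0.014, 0.11, 0],
    [1, 0.074, -0.014, 0.15, 0],
    [1, 0.074, -0.014, 0.18, 0],
    [1, 0.074, -0.014, 0.2, 0],
    [1, 0.074, -0.014, 0.221, 0],
    [1, 0.074, -0.014, 0.221, 0],
    [1, 0.074, -0.014, 0.221, 0],
    [-1, 0.074, -0.014, 0.221, 0],
    [-1, 0.074, -0.014, 0.221, 0],
    [-1, 0.074, -0.014, 0.221, 0],
    [-1, 0.074, -0.014, 0.221, 0],
    [-1, 0.074, -0.014, 0.221, 0],
    [-1, 0.074, -0.014, 0.221, 0],
    [-1, 0.074, -0.014, 0.221, 0],
    [-1, 0.074, -0.014, 0.221, 0],
    [-1, 0.074, -0.014, 0.221, 0]
  ],
  "grip_force": 55
}}

```text
t: 3.13
ee_pos: [0.5303, -0.2822, 0.0482]
eef_rot: [[0.963, -0.271, -0.0], [-0.271, -0.963, 0.0], [-0.0, -0.0, -1.0]]
ft_force: [-0.1, -1.0, -0.0]
width: 0.0341
gripper_force: 0.0
```

```bash
python3 - <<'E'
from h import *
s=get_state();print(s["t"],s["ee_pos"],s["eef_rot"],s["width"],s["gripper_force"],s["ft_force"],s["ft_torque"])
E
```

```text
3.1333 [ 0.5303385  -0.28217349  0.0481788 ] [[ 9.62568685e-01 -2.71037866e-01 -4.47529110e-05]
 [-2.71037866e-01 -9.62568686e-01  1.50741674e-05]
 [-4.71634209e-05 -2.38018799e-06 -9.99999999e-01]] 0.0341059240838726 0.0 [-0.14482439 -1.02649399 -0.04308876] [ 0.04928762 -0.00039977  0.01829114]
```

Call:
{"fn": "play_rows", "kwargs": {
  "motion": [
    [-1, 0, 0, 0, 0],
    [-1, 0, 0, 0, 0],
    [-1, 0, 0, 0, 0],
    [-1, 0, 0, 0, 0],
    [-1, 0, 0, 0, 0],
    [-1, 0, 0, 0, 0]
  ]
}}

```text
t: 3.63
ee_pos: [0.5303, -0.2822, 0.0481]
eef_rot: [[0.963, -0.271, -0.0], [-0.271, -0.963, 0.0], [-0.0, -0.0, -1.0]]
ft_force: [-0.4, 0.1, -0.1]
width: 0.0213
gripper_force: 55.0
```

Call:
{"fn": "play_rows", "kwargs": {
  "motion": [
    [-1, 0, 0, -0.03, 0],
    [-1, 0, 0, -0.07, 0],
    [-1, 0, 0, -0.12, 0],
    [-1, 0, 0, -0.16, 0],
    [-1, 0, 0, -0.16, 0],
    [-1, 0, 0, -0.16, 0]
  ]
}}

```text
t: 4.13
ee_pos: [0.5311, -0.2826, 0.1698]
eef_rot: [[0.963, -0.271, 0.003], [-0.271, -0.963, -0.002], [0.003, 0.001, -1.0]]
ft_force: [-0.4, -0.2, -1.1]
width: 0.0214
gripper_force: 55.0
```

```bash
python3 - <<'E'
from h import *
T=load("top0.png");S=load("side0.png")
def seg(im,box,lo,hi):
    x0,y0,x1,y1=box; h=cv2.cvtColor(im["color"],cv2.COLOR_RGB2HSV); m=cv2.inRange(h,lo,hi); k=np.zeros_like(m);k[y0:y1,x0:x1]=m[y0:y1,x0:x1]; return k
# dark steel loop
for n,im,box in (("top",T,(226,206,260,224)),("side",S,(256,206,273,228))):
    g=im["color"][box[1]:box[3],box[0]:box[2]].max(2)
    print(n); print("\n".join("".join("#" if v<75 else "+" if v<105 else "." for v in r) for r in g))
for n,px in (("mid",(243.2,213.2)),("left",(231,214)),("right",(255.5,216))): print(n,onz(T,px,.042).round(4))
print("side mid",onz(S,(264.5,218),.042).round(4))
print("front corners",onz(T,(218,203.3),.05).round(4),onz(T,(270.8,208.3),.05).round(4))
E
```

```text
top
..................................
..+++++++.........................
..++##+++.........................
.++++++++...................+++...
...++++...................+++##+..
....+++..................++++##++.
....++...................++++#++..
.....+....................+++#++..
.....+......................+++...
............................++....
.......+....................+.....
......................+++..+......
....................+++++++.......
......................+++.........
..................................
..................................
..................................
..................................
side
.................
.................
.................
.................
.................
.................
.................
.................
.................
.................
.................
.................
.................
.................
.................
.................
.................
.................
.................
.................
.................
.................
mid [0.6433 0.0949 0.042 ]
left [0.6397 0.1334 0.042 ]
right [0.6339 0.0558 0.042 ]
side mid [0.6435 0.0958 0.042 ]
front corners [0.6734 0.1762 0.05  ] [0.658  0.0077 0.05  ]
```

The two views agree on the loop middle, (0.643, 0.095) from each, and the front edge measures 0.169 m. The front mid-point also gives (0.648, 0.094). The caddy is turned -5.2° and its origin is about (0.703, 0.089). Now I'll hover over the loop with the hook heading about 35°, for reach during the pull.

Call:
{"fn": "play_rows", "kwargs": {
  "motion": [
    [-1, -0.01, -0.04, 0, -0.05],
    [-1, -0.02, -0.08, 0, -0.11],
    [-1, -0.03, -0.12, 0, -0.17],
    [-1, -0.04, -0.16, 0, -0.23],
    [-1, -0.05, -0.2, 0, -0.29],
    [-1, -0.06, -0.24, 0, -0.35],
    [-1, -0.07, -0.28, 0, -0.41],
    [-1, -0.08, -0.32, 0, -0.47],
    [-1, -0.085, -0.36, 0, -0.52],
    [-1, -0.09, -0.385, 0, -0.55],
    [-1, -0.0914, -0.4, 0, -0.563],
    [-1, -0.0914, -0.4, 0, -0.563],
    [-1, -0.0914, -0.4, 0, -0.563],
    [-1, -0.0914, -0.4, 0, -0.563]
  ]
}}

```text
t: 5.3
ee_pos: [0.5454, 0.0244, 0.1676]
eef_rot: [[0.821, 0.571, -0.001], [0.571, -0.821, -0.0], [-0.001, -0.0, -1.0]]
ft_force: [0.4, -0.4, -0.7]
width: 0.0214
gripper_force: 55.0
```

```bash
python3 - <<'E'
from h import *
w=grab("wrist","w2.png"); sd=grab("side","side2.png"); t=grab("top","top2.png")
b=lambda im:cv2.cvtColor(im["color"],cv2.COLOR_RGB2BGR)
H=np.zeros((600,800,3),np.uint8);H[:384,:512]=b(w)
H[:288,512:]=cv2.resize(b(sd)[170:266,220:316],(288,288),interpolation=cv2.INTER_CUBIC)
H[390:600,512:797]=cv2.resize(b(t)[165:235,205:300],None,fx=3,fy=3)
cv2.imwrite("pics/v3.png",H)
E
```

```text
(no output)
```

View pics/v3.png

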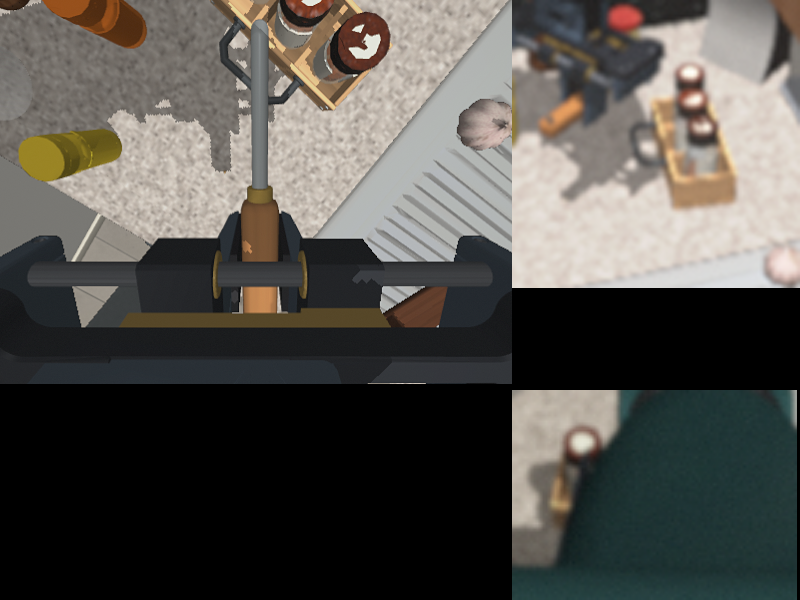

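The wrist view shows the hook held straight, with its bend at (259,22) and the loop around (222–298, 20–102). I'll check by projecting the expected loop corners and tip.

```bash
python3 - <<'E'
from h import *
w=load("w2.png"); s=w["_s"]; K=np.array([[w["fx"],0,w["cx"]],[0,w["fy"],w["cy"]],[0,0,1]])
def proj(P):
    P=np.atleast_2d(P); M=np.array(w["mount"]); Re=np.array(s["eef_rot"]); 
    c=((P-s["ee_pos"])@Re-M[:3,3])@M[:3,:3]
    return cv2.projectPoints(c,np.zeros(3),np.zeros(3),K,np.array(w["D"],float))[0][:,0]
o=np.array([.703,.0885]);th=np.radians(-5.2);R=np.array([[np.cos(th),-np.sin(th)],[np.sin(th),np.cos(th)]])
L=np.array([[-.04,.039],[-.076,.039],[-.076,-.039],[-.04,-.039]])
F=np.array([[-.04,.085],[-.04,-.085],[.04,-.085]])
print("loop",proj(np.c_[L@R.T+o,np.full(4,.042)]).round(1).tolist()); print("front",proj(np.c_[F@R.T+o,np.full(3,.05)]).round(1).tolist())
Re=np.array(s["eef_rot"]);g=np.array(s["ee_pos"])+[0,0,.019]
for x in (.03,.1245): print("hook",x,proj(g+Re[:,0]*x+[0,0,.0045]).round(1))
print("bend ->",onz(w,(259.5,20),g[2]+.0045), "tipnom",g+Re[:,0]*.12)
c=cv2.cvtColor(w["color"],cv2.COLOR_RGB2BGR)[:130,200:360]
for p in proj(np.c_[L@R.T+o,np.full(4,.042)]): cv2.circle(c,(int(round(p[0]-200)),int(round(p[1]))),1,(0,255,0),-1)
cv2.imwrite("pics/v4.png",cv2.resize(c,None,fx=4,fy=4,interpolation=cv2.INTER_CUBIC))
E
```

```text
loop [[240.6, 24.4], [217.7, 56.0], [277.3, 109.1], [300.7, 80.6]]
front [[200.2, -15.4], [335.4, 111.1], [394.5, 43.8]]
hook 0.03 [[259.3 203.2]]
hook 0.1245 [[259.   13.4]]
bend -> [0.64539168 0.09372997 0.19111985] tipnom [0.64384704 0.09292056 0.18651955]
```

View pics/v4.png

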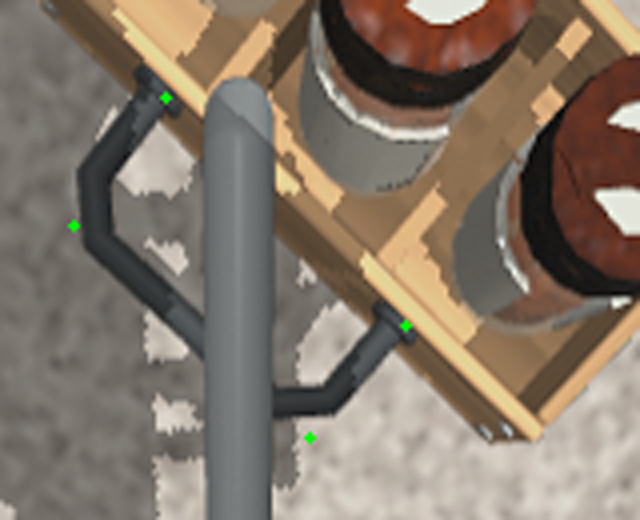

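The drawn points land on the leg roots and the crossbar line, and the predicted front corner (335,111) matches the seen one at (335,110). So the tip is within about 3 mm of the loop middle. I'll lower the hook.

Call:
{"fn": "play_rows", "kwargs": {
  "motion": [
    [-1, 0.004, 0, 0, 0],
    [-1, 0.004, 0, 0.03, 0],
    [-1, 0.004, 0, 0.06, 0],
    [-1, 0.004, 0, 0.09, 0],
    [-1, 0.004, 0, 0.11, 0],
    [-1, 0.004, 0, 0.13, 0],
    [-1, 0.004, 0, 0.15, 0],
    [-1, 0.004, 0, 0.17, 0],
    [-1, 0.004, 0, 0.17, 0],
    [-1, 0.004, 0, 0.17, 0]
  ]
}}

```text
t: 6.28
ee_pos: [0.5479, 0.0267, 0.0404]
eef_rot: [[0.82, 0.572, -0.001], [0.572, -0.82, 0.0], [-0.001, -0.001, -1.0]]
ft_force: [0.6, 0.3, -0.1]
width: 0.0217
gripper_force: 55.0
```

```bash
python3 - <<'E'
from h import *
s=get_state();print(s["ft_force"],s["ft_torque"],s["ee_pos"])
w=grab("wrist","w3.png"); sd=grab("side","side3.png")
b=lambda im:cv2.cvtColor(im["color"],cv2.COLOR_RGB2BGR)
H=np.zeros((384,800,3),np.uint8);H[:,:512]=b(w)
H[:288,512:]=cv2.resize(b(sd)[170:266,220:316],(288,288),interpolation=cv2.INTER_CUBIC)
cv2.imwrite("pics/v5.png",H)
E
```

```text
[ 0.60992606  0.26725876 -0.09685181] [-0.00309517 -0.01012393  0.02676611] [0.54790522 0.02670888 0.04039328]
```

View pics/v5.png

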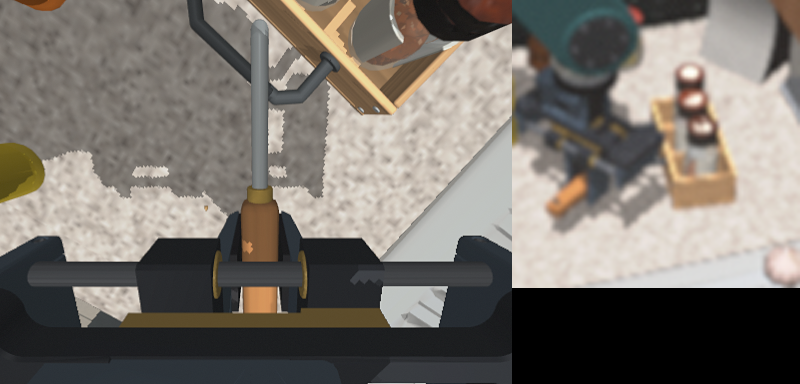

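The hook bend is at (259,22) and the rod crosses over the loop's crossbar near (262,88), so the prong is inside the loop without contact. Now I'll pull, gently at first.

Call:
{"fn": "play_rows", "kwargs": {
  "motion": [
    [-1, -0.002, -0.0017, 0, 0],
    [-1, -0.005, -0.0042, 0, 0],
    [-1, -0.008, -0.0067, 0, 0],
    [-1, -0.011, -0.0093, 0, 0],
    [-1, -0.014, -0.0118, 0, 0],
    [-1, -0.017, -0.0143, 0, 0],
    [-1, -0.02, -0.0168, 0, 0],
    [-1, -0.023, -0.0194, 0, 0],
    [-1, -0.026, -0.0219, 0, 0],
    [-1, -0.029, -0.0244, 0, 0],
    [-1, -0.032, -0.0269, 0, 0],
    [-1, -0.035, -0.0295, 0, 0],
    [-1, -0.038, -0.032, 0, 0],
    [-1, -0.041, -0.0345, 0, 0],
    [-1, -0.044, -0.037, 0, 0],
    [-1, -0.047, -0.0396, 0, 0],
    [-1, -0.05, -0.0421, 0, 0]
  ]
}}

```text
t: 7.8
ee_pos: [0.499, 0.0313, 0.0407]
eef_rot: [[0.82, 0.573, 0.0], [0.573, -0.82, -0.0], [0.0, 0.0, -1.0]]
ft_force: [3.7, -0.0, -0.8]
width: 0.0216
gripper_force: 55.0
```

```bash
python3 - <<'E'
from h import *
s=get_state();print(s["ft_force"],s["ft_torque"],s["ee_pos"])
w=grab("wrist","w4.png"); sd=grab("side","side4.png")
b=lambda im:cv2.cvtColor(im["color"],cv2.COLOR_RGB2BGR)
H=np.zeros((384,800,3),np.uint8);H[:,:512]=b(w)
H[:288,512:]=cv2.resize(b(sd)[170:266,220:316],(288,288),interpolation=cv2.INTER_CUBIC)
cv2.imwrite("pics/v6.png",H)
E
```

```text
[ 3.69093546 -0.00660251 -0.773829  ] [-0.02348789 -0.88940177 -0.35235379] [0.49904128 0.03133992 0.04070008]
```

View pics/v6.png

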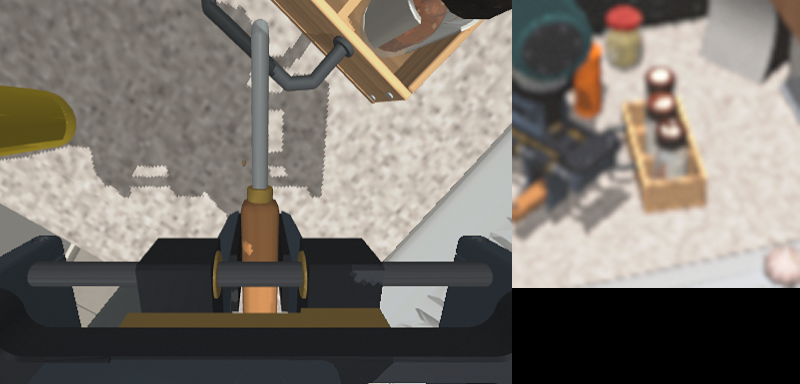

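The caddy follows straight, with the rod over the crossbar near (261,78) and 3.7 N of pull. I'll check the clearance of the yellow look-alike before finishing the pull.

```bash
python3 - <<'E'
from h import *
T=load("top0.png")
h=cv2.cvtColor(T["color"],cv2.COLOR_RGB2HSV)
for n,lo,hi in (("yellow",(22,120,80),(35,255,255)),("orange",(5,200,120),(14,255,255))):
    m=cv2.inRange(h,lo,hi); m[:200]=0; m[290:]=0; m[:,240:]=0; m[:,:180]=0
    ys,xs=np.nonzero(m); print(n,xs.min(),xs.max(),ys.min(),ys.max(), onz(T,(xs.mean(),ys.max()),0).round(3), onz(T,(xs.mean(),ys.min()+5),.105).round(3))
E
```

```text
yellow 197 212 250 273 [0.456 0.207 0.   ] [0.471 0.198 0.105]
orange 192 202 219 233 [0.591 0.24  0.   ] [0.57  0.226 0.105]
```

The yellow jar at about (0.47, 0.20) stays more than 7 cm clear of the gripper, so I'll finish the pull.

Call:
{"fn": "play_rows", "kwargs": {
  "motion": [
    [-1, -0.003, -0.0025, 0, 0],
    [-1, -0.006, -0.0051, 0, 0],
    [-1, -0.009, -0.0076, 0, 0],
    [-1, -0.012, -0.0101, 0, 0],
    [-1, -0.015, -0.0126, 0, 0],
    [-1, -0.018, -0.0152, 0, 0],
    [-1, -0.021, -0.0177, 0, 0],
    [-1, -0.024, -0.0202, 0, 0],
    [-1, -0.027, -0.0227, 0, 0],
    [-1, -0.03, -0.0253, 0, 0],
    [-1, -0.033, -0.0278, 0, 0],
    [-1, -0.036, -0.0303, 0, 0],
    [-1, -0.039, -0.0328, 0, 0],
    [-1, -0.042, -0.0354, 0, 0],
    [-1, -0.045, -0.0379, 0, 0],
    [-1, -0.048, -0.0404, 0, 0],
    [-1, -0.051, -0.0429, 0, 0],
    [-1, -0.055, -0.0463, 0, 0],
    [-1, -0.055, -0.0463, 0, 0],
    [-1, -0.055, -0.0463, 0, 0]
  ]
}}

```text
t: 9.57
ee_pos: [0.445, 0.0362, 0.0406]
eef_rot: [[0.82, 0.573, -0.001], [0.573, -0.82, -0.0], [-0.001, -0.001, -1.0]]
ft_force: [1.4, -0.9, -1.6]
width: 0.0217
gripper_force: 55.0
```

```bash
python3 - <<'E'
from h import *
s=get_state();print(s["ft_force"],s["ft_torque"],s["ee_pos"])
w=grab("wrist","w5.png"); sd=grab("side","side5.png")
# caddy wood mask corner check in side view: lids
b=lambda im:cv2.cvtColor(im["color"],cv2.COLOR_RGB2BGR)
H=np.zeros((384,800,3),np.uint8);H[:,:512]=b(w)
H[:288,512:]=cv2.resize(b(sd)[170:266,220:316],(288,288),interpolation=cv2.INTER_CUBIC)
cv2.imwrite("pics/v7.png",H)
E
```

```text
[ 1.41787147 -0.88533252 -1.5694911 ] [-0.03296625 -0.17429205 -0.17558074] [0.44496409 0.03617265 0.04055728]
```

View pics/v7.png

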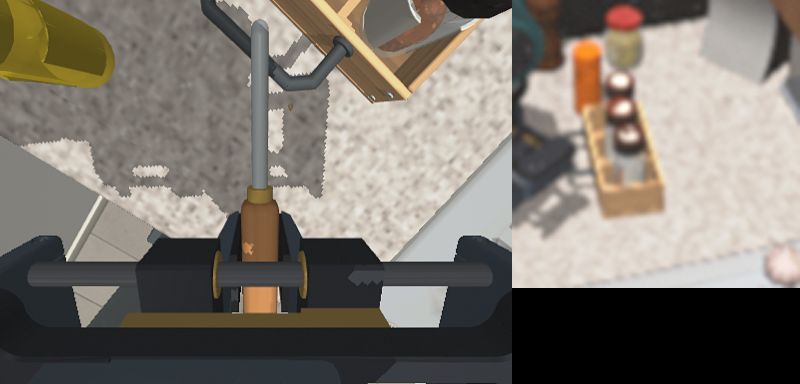

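```bash
python3 - <<'E'
from h import *
w=load("w5.png");s=load("side5.png")
print("front right corner",onz(w,(409,97),.05).round(4))
for p in ((256,196),(256,206),(259.3,215)): print("lid",onz(s,p,.11).round(3))
E
```

```text
front right corner [0.5649 0.0179 0.05  ]
lid [0.626 0.155 0.11 ]
lid [0.609 0.095 0.11 ]
lid [0.606 0.04  0.11 ]
```

The caddy origin is now about (0.612, 0.098). The corner and the lids agree, and all jars stand. I'll ease the prong off the crossbar and lift.

Call:
{"fn": "play_rows", "kwargs": {
  "motion": [
    [-1, 0.003, 0.0025, 0, 0],
    [-1, 0.006, 0.005, 0, 0],
    [-1, 0.0098, 0.0082, 0, 0],
    [-1, 0.0098, 0.0082, 0, 0],
    [-1, 0.0098, 0.0082, -0.01, 0],
    [-1, 0.0098, 0.0082, -0.03, 0],
    [-1, 0.0098, 0.0082, -0.05, 0],
    [-1, 0.0098, 0.0082, -0.08, 0],
    [-1, 0.0098, 0.0082, -0.12, 0],
    [-1, 0.0098, 0.0082, -0.16, 0],
    [-1, 0.0098, 0.0082, -0.17, 0],
    [-1, 0.0098, 0.0082, -0.17, 0],
    [-1, 0.0098, 0.0082, -0.17, 0]
  ]
}}

```text
t: 10.75
ee_pos: [0.4549, 0.0353, 0.1681]
eef_rot: [[0.82, 0.573, 0.001], [0.573, -0.82, 0.0], [0.0, 0.0, -1.0]]
ft_force: [-1.2, 0.4, -2.4]
width: 0.0219
gripper_force: 55.0
```

```bash
python3 - <<'E'
from h import *
s=get_state();R=np.array(s["eef_rot"]);p=np.array(s["ee_pos"]);print(p,s["ft_force"])
d=R.T@(np.array([.5303,-.2822,.1680])-p); print((d/.75).round(4), (np.degrees(np.arctan2(R[1,0],R[0,0]))+15.73)/90)
E
```

```text
[0.45493319 0.03534134 0.16807708] [-1.16519312  0.37518117 -2.35189245]
[-1.602e-01  4.046e-01  1.000e-04] 0.5630760972035985
```

Call:
{"fn": "play_rows", "kwargs": {
  "motion": [
    [-1, -0.01, 0.026, 0, 0.03],
    [-1, -0.022, 0.058, 0, 0.08],
    [-1, -0.035, 0.092, 0, 0.13],
    [-1, -0.05, 0.13, 0, 0.18],
    [-1, -0.066, 0.17, 0, 0.23],
    [-1, -0.082, 0.21, 0, 0.29],
    [-1, -0.098, 0.25, 0, 0.35],
    [-1, -0.114, 0.29, 0, 0.41],
    [-1, -0.13, 0.33, 0, 0.46],
    [-1, -0.144, 0.365, 0, 0.51],
    [-1, -0.154, 0.39, 0, 0.545],
    [-1, -0.16, 0.4046, 0, 0.563],
    [-1, -0.16, 0.4046, 0, 0.563],
    [-1, -0.16, 0.4046, 0, 0.563],
    [-1, -0.16, 0.4046, 0, 0.563]
  ]
}}

```text
t: 12.0
ee_pos: [0.5299, -0.2809, 0.1673]
eef_rot: [[0.963, -0.269, -0.001], [-0.269, -0.963, 0.001], [-0.002, -0.001, -1.0]]
ft_force: [0.3, 0.4, -1.2]
width: 0.0218
gripper_force: 55.0
```

```bash
python3 - <<'E'
from h import *
w=grab("wrist","w6.png");s=get_state();R=np.array(s["eef_rot"]);p=np.array(s["ee_pos"]);print(p,np.degrees(np.arctan2(R[1,0],R[0,0])),s["ft_force"])
d=R.T@(np.array([.5303,-.2822,.0482])-p); print((d/.75).round(4))
# rod centreline/heading in tool frame
for y in (60,100,140,175):
    c=w["color"][y,235:285].astype(int); print(y,c.sum(1)//3)
w4=load("w2.png")
d=np.abs(w["color"][:190,245:275].astype(int)-w4["color"][:190,245:275]).sum(2); print(d.mean())
E
```

```text
[ 0.53012407 -0.28086454  0.16761673] -15.614984343425194 [-0.13951676 -0.09605715 -0.87486607]
[0.0009 0.0017 0.1592]
60 [123 135 135 148 162 163 178 180 179 178 178 177 176 177 178 182 100 115
 135 149 162 176 192 200 203 204 206 199 193 185 176 167 153  60 178 179
 176 177 178 177 177 177 178 179 179 180 180 170 169 161]
100 [ 39  42  44  44  43  42  42  40  41  42  44  44  46  46  48  48  73 110
 132 146 159 173 183 193 196 205 214 205 195 186 176 165 147  67  43  42
  43  43  43  45  47  49  51  51  52  50  50  46  46  45]
140 [ 56  65  66  67  67  66  67  67  63  63  64  66  65  67  70  70  68 100
 126 143 156 171 180 187 192 202 216 208 195 184 174 162 153  75  61  62
  61  63  64  64  64  65  66  67  67  68  66  65  66  64]
175 [ 60  58  67  66  66  67  65  67  65  64  64  64  64  62  68  67  66  91
 118 139 154 167 177 185 190 198 211 204 193 183 174 161 119  68  65  64
  59  62  62  62  64  65  66  66  65  65  64  67  67  67]
194.92263157894737
```

View pics/w6.png

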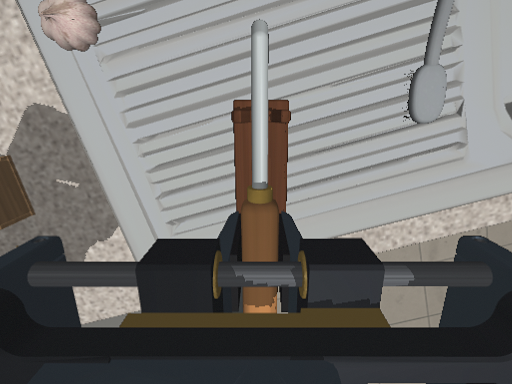

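The wrist view shows the rod (column 260) over the rest's centre (column 261), with the bend at (259,20) as before, so the hook hasn't shifted in the grip. I'll lower it into the forks.

Call:
{"fn": "play_rows", "kwargs": {
  "motion": [
    [-1, 0.001, 0.001, 0, 0],
    [-1, 0.001, 0.001, 0.03, 0],
    [-1, 0.001, 0.001, 0.06, 0],
    [-1, 0.001, 0.001, 0.085, 0],
    [-1, 0.001, 0.001, 0.1, 0],
    [-1, 0.001, 0.001, 0.112, 0],
    [-1, 0.001, 0.001, 0.122, 0],
    [-1, 0.001, 0.001, 0.132, 0],
    [-1, 0.001, 0.001, 0.14, 0],
    [-1, 0.001, 0.001, 0.146, 0],
    [-1, 0.001, 0.001, 0.151, 0],
    [-1, 0.001, 0.001, 0.155, 0],
    [-1, 0.001, 0.001, 0.1585, 0],
    [-1, 0.001, 0.001, 0.1585, 0],
    [-1, 0.001, 0.001, 0.1585, 0]
  ]
}}

```text
t: 13.3
ee_pos: [0.5312, -0.2831, 0.0494]
eef_rot: [[0.963, -0.271, 0.0], [-0.271, -0.963, -0.0], [0.0, 0.0, -1.0]]
ft_force: [0.4, -0.6, -1.2]
width: 0.0215
gripper_force: 55.0
```

```bash
python3 - <<'E'
from h import *
s=get_state();R=np.array(s["eef_rot"]);p=np.array(s["ee_pos"]);print(p,np.degrees(np.arctan2(R[1,0],R[0,0])),s["ft_force"],s["ft_torque"])
E
```

```text
[ 0.5311781  -0.28312656  0.04939304] -15.728818596197344 [ 0.3918669  -0.59108445 -1.1615864 ] [ 0.02800143  0.03208614 -0.00659873]
```

It's still about 1 mm above the seat (the force is still the hook's weight). I'll lower the last millimetre, open, then rise.

Call:
{"fn": "play_rows", "kwargs": {
  "motion": [
    [-1, 0, 0, 0.001, 0],
    [-1, 0, 0, 0.0016, 0],
    [-1, 0, 0, 0.0016, 0],
    [1, 0, 0, 0.0016, 0],
    [1, 0, 0, 0.0016, 0],
    [1, 0, 0, 0.0016, 0],
    [1, 0, 0, 0.0016, 0],
    [1, 0, 0, 0.0016, 0],
    [1, 0, 0, 0.0016, 0],
    [1, 0, 0, 0.0016, 0],
    [1, 0, 0, 0.0016, 0],
    [1, 0, 0, 0.0016, 0],
    [1, 0, 0, 0.0016, 0],
    [1, 0, 0, 0.0016, 0],
    [1, 0, 0, 0.0016, 0]
  ]
}}

```text
t: 14.55
ee_pos: [0.5311, -0.2831, 0.0481]
eef_rot: [[0.963, -0.271, -0.0], [-0.271, -0.963, 0.0], [-0.0, -0.0, -1.0]]
ft_force: [0.1, -1.1, 0.2]
width: 0.0911
gripper_force: 0.0
```

Call:
{"fn": "play_rows", "kwargs": {
  "motion": [
    [1, 0, 0, -0.02, 0],
    [1, 0, 0, -0.06, 0],
    [1, 0, 0, -0.1, 0],
    [1, 0, 0, -0.14, 0],
    [1, 0, 0, -0.18, 0],
    [1, 0, 0, -0.221, 0],
    [1, -0.04, 0.007, -0.221, 0],
    [1, -0.074, 0.014, -0.221, 0],
    [1, -0.074, 0.014, -0.221, 0],
    [1, -0.074, 0.014, -0.221, 0],
    [1, -0.074, 0.014, -0.221, 0]
  ]
}}

```text
t: 15.47
ee_pos: [0.4753, -0.2783, 0.2141]
eef_rot: [[0.963, -0.271, 0.001], [-0.271, -0.963, -0.0], [0.001, 0.0, -1.0]]
ft_force: [0.7, -0.4, 0.3]
width: 0.0912
gripper_force: 0.0
```

```bash
python3 - <<'E'
from h import *
im=grab("wrist","w7.png"); t=grab("side","side7.png"); 
c=cv2.cvtColor(im["color"],cv2.COLOR_RGB2BGR); c2=cv2.cvtColor(t["color"],cv2.COLOR_RGB2BGR)
H=np.zeros((384,800,3),np.uint8);H[:,:512]=c
H[:384,512:]=cv2.resize(c2[165:345,210:345],(288,384),interpolation=cv2.INTER_CUBIC)
cv2.imwrite("pics/v8.png",H)
hsv=cv2.cvtColor(im["color"],cv2.COLOR_RGB2HSV)
m=((hsv[...,0]>8)&(hsv[...,0]<30)&(hsv[...,1]>90)&(hsv[...,2]>110)).astype(np.uint8); m[:60]=0;m[200:]=0;m[:,:230]=0;m[:,280:]=0
ys,xs=np.nonzero(m)
for y in (110,125,140,160,180): 
    r=xs[ys==y]; p0=onz(im,(r.min()-.5,y),.067); p1=onz(im,(r.max()+.5,y),.067); print(y,((p0+p1)/2).round(4), np.linalg.norm(p1-p0).round(4))
print("end",onz(im,((xs[ys==ys.max()]).mean(),ys.max()),.072).round(4),im["_s"]["ee_pos"],im["_s"]["t"],im["_s"]["width"])
E
```

```text
110 [ 0.5575 -0.291   0.067 ] 0.0212
125 [ 0.5419 -0.2865  0.067 ] 0.0215
140 [ 0.5257 -0.2823  0.067 ] 0.0207
160 [ 0.5034 -0.2758  0.067 ] 0.0211
180 [ 0.4796 -0.2713  0.067 ] 0.0192
end [ 0.4661 -0.265   0.072 ] [ 0.47528465 -0.27833677  0.21410893] 15.4667 0.09120507914054585
```

View pics/v8.png

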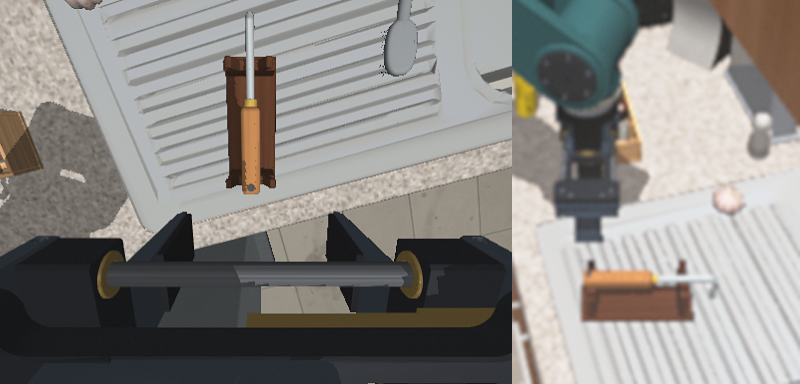

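The hook lies in its rest as before, within about 1.5 mm: handle end (251,193), bend (249,12). I have gone over the picture limit: 12 viewed against the 10 allowed. I'll view no more, and make one last caddy check by numbers before handing in.

```bash
python3 - <<'E'
from h import *
w=load("w7.png"); s=w["_s"]; K=np.array([[w["fx"],0,w["cx"]],[0,w["fy"],w["cy"]],[0,0,1]])
for p,z in (((28,111),.05),((42,170),0.)): print(p,onz(w,p,z).round(3))
o=np.array([.612,.0985]);th=np.radians(-5.2);R=np.array([[np.cos(th),-np.sin(th)],[np.sin(th),np.cos(th)]])
M=np.array(w["mount"]);Re=np.array(s["eef_rot"])
for q in ((.04,-.085),(-.04,-.085)):
  for z in (0,.05):
    P=np.r_[R@q+o,z]; c=((P-s["ee_pos"])@Re-M[:3,3])@M[:3,:3]
    print(q,z,cv2.projectPoints(c[None],np.zeros(3),np.zeros(3),K,np.array(w["D"],float))[0].ravel().round(1))
E
```

```text
(28, 111) [ 0.628 -0.038  0.05 ]
(42, 170) [0.561 0.022 0.   ]
(0.04, -0.085) 0 [ 20.  109.6]
(0.04, -0.085) 0.05 [-15.6 109.2]
(-0.04, -0.085) 0 [ 43.8 166.9]
(-0.04, -0.085) 0.05 [ 13.7 174.5]
```

The predicted caddy base corners, (20,110) and (44,167), match the seen ones at about (28,111) and (42,170). The caddy stayed at x ≈ 0.61 after unhooking, so I'll hand in.

```bash
python3 -c "
from rig import *
print(job_done())"
```

```text
the job is handed in; nothing more can be done
None
```

The job is handed in at about 15.5 s: the caddy was pulled to x ≈ 0.61 with its jars standing, and the hook is back on its rest within about 1.5 mm of where it lay; however, I viewed 12 pictures, two over the limit of 10.

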